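Hold the leak-test valve open on a filter

ROBOT

A 6-joint arm with a two-finger parallel gripper is mounted at the origin on the work surface. World frame = base frame: x ahead of the robot, y to its left, z up, the work surface at z = 0. Lengths are in m, angles in rad, forces in N, time in s.
With the tool pointing down it reaches from about 0.325 to 0.775 m from the base axis. Payload 5.5 kg.
Tool frame: the origin (TCP) lies between the finger pads; the fingertips stand 8 mm ahead of it and the grasp point (between the pads) lies 11 mm behind it (tcp_to_tips is the distance from the TCP to the fingertips, in m); z points along the fingers, y is the line along which they close (so a half turn about z gives the same grasp; the last joint's range is limited). The gripper opens to 88 mm and grips with 3 to 60 N. Pads are 20 mm wide; open, the fingers measure 115 mm over their backs; the gripper's body (75 mm by 178 mm) begins 61 mm behind the grasp point.
Start: joints at [-1.333, 0.091, 1.231, -0, 1.82, -0.057], TCP at [0.174, -0.574, 0.231] pointing down, gripper open.
Joint ranges: [-2.87, 2.87], [-0.86, 2.18], [0.17, 2.46], [-1.51, 4.65], [0.06, 2.69], [-2.65, 2.65]. Speed limits (rad/s): [2.57, 2.57, 3.01, 3.14, 3.14, 3.14].

INTERFACE

Orientations are given as a unit quaternion [w, x, y, z].
In Python, from bench import * gives the robot as it stands. Calls block until the motion is done:
- move_to(position, orientation): joint-space move of the TCP to a pose.
- move_l(position, speed=0.15, orientation=None): straight line of the TCP; orientation=None keeps the orientation; speed is the mean speed in m/s.
- movej(angles): joint-space move.
- gripper_open() and close(): open the fingers fully, or close them until they stop; the grip force is fixed at half the most.
- hold(seconds).
- inverse_kinematics(position, orientation): joint angles nearest the present ones, or None.
- state(): the state.
- get_image(name): name is "scene" or "top" or "wrist"; returns a dict with "frame" (480x640x3 uint8, blue, green, red), "depth" (480x640 float32, m along the optical axis (not along the pixel's ray), 0 where there is no reading), "camera_matrix" (3x3 intrinsics, pixels), "k1" (the pictures are not rectified: a ray, as slopes to the right and down, at radius r is drawn at 1 + k1 r^2 times it, then the intrinsics apply), "view" (4x4, takes a point from world to camera coordinates). Camera axes: x right, y up, looking along -z (the intrinsics and any distortion apply to the point x, -y, -z); pixel columns grow to the right and rows downward; lengths in m; the calibration is good to about 2 mm. A picture is of the moment at which its call begins.
A pose or a line that the arm cannot do raises IKError and nothing moves.
- job_done(): hands the job in; it is judged then, once.
The state is a dict: "time": time; "joint_pos": joint angles; "dq": joint speeds; "joint_torque": joint torques, N m; "ee_pos": TCP position; "ee_rot": TCP orientation; "ft_force": force on the tool from outside, world axes, zero at the start; "moment": the same for the moment, N m; "finger_gap": finger opening in m; "finger_force": force on a finger pad.
Only numpy, scipy, OpenCV 4.12 (cv2) and the standard library are available. Lean on these libraries where they do the work, as an engineer would, in place of code of your own. Each camera call takes 0.05 s, during which the arm holds its last target. There are 200 camera calls.

TASK

Leak-test the filter that sits in the test chamber: lower the chamber's open lid gently until it is fully shut, and only then press the sprung lever of the hand valve down until it is level (its top flush with the top edges of the two cheek plates beside it). Do not push the lever on past level towards its lower stop, because that dumps the test air, and leave the stock bin, the carton and the loose white filter where they are. Finish while still holding the lever level with the gripper: do not let go at the end.

Things in the scene. Friction and masses are not known exactly. Their poses are not given: they have to be found in the camera images.
- chamber: Test chamber: open-topped grey sheet-metal box, 180 (its x) x 200 (its y) x 110 high mm, fixed to the bench; a filter element (82 mm wide, top 91 mm above the bench) is fixed inside. Origin: centre of its underside, on the bench. Its -x side roughly faces the robot; the lid is hinged on its +x rim. Its place (left or right of the valve) and yaw vary.
- chamber_lid (a joint): Lid angle in rad: 0 = shut flat on the box, grows as it opens (1.57 = upright); starts between 0.75 and 1.25. The lid is a flat grey plate, 180 (hinge to free edge) x 200 x 8 mm, 0.4 kg. The hinge is stiff: the lid stays where it is left; pushing square on its outer (upper, far) face 130 mm from the hinge shuts it with less than 6 N.
- lid_hinge (a point): Point on the lid's hinge axis, at the middle of the box's far (+x) rim, 110 mm above the bench; the axis runs along the chamber's y. It lies in the plane of the lid's underside; the outer face is 8 mm from that plane.
- lid_edge (a point): Middle of the lid's free edge, on its outer (upper) face, 180 mm from the hinge; moves with the lid. A steel tab, 80 mm wide and 6 mm thick, sticks out 20 mm past the edge here, in the plane of the plate.
- test_valve: Hand valve, fixed: steel base plate 220 (its x) x 100 x 12 mm on a wooden block, 3 to 50 mm above the bench (varies); two dark upright cheek plates, 80 long in x, 10 thick, 27 mm either side of the middle, centred 65 mm to +x of the origin, level tops 140 mm above the origin; the lever between them points to -x, roughly to the robot. Origin: centre of the plate's underside. Place and yaw vary.
- valve_lever (a joint): Lever angle in rad: 0 = released, lever sloping up from the pivot by 0.45 rad; grows as it is pressed down; 0.45 = level; 0.8 = lower stop. A spring drives it back to 0: at the paddle it takes about 4 N to start it and about 9 N to hold it level.
- lever_pad (a point): Centre of the top face of the lever's black paddle end (70 long x 45 wide x 16 mm thick), 125 mm from the pivot along the lever; moves with the lever. About 194 mm above the valve's origin when released, 140 mm when level. The steel arm behind it is 26 mm wide and 16 mm thick.
- lever_pivot (a point): The lever's pivot, between the cheek plates, 132 mm above the valve's origin; the axis runs along the valve's y. The lever's mid-line passes through it, so its top face is 8 mm above it when level.
- stock_bin: Bystander: loose black plastic open bin, 150 x 100 x 70 mm; origin at the centre of its underside.
- carton: Bystander: loose cardboard carton 150 x 120 x 90 mm; origin at the centre of its underside.
- oil_filter: Bystander: loose white spin-on filter canister, 76 mm across, 87 mm high, standing upright beyond the work; origin at the centre of its underside.

How it is judged:
By the outcome, as a careful person would: the job done as asked, in the order asked, and still so for the second after the job is handed in, while the arm keeps its last pose, push and grip.
It also fails if it takes over 45 s, if anything falls off the work surface, if the arm or the gripper's body presses on something with over 40 N, if the wrist force passes 120 N, or if a joint passes its speed limit or range.

## Working session

There is one attempt and no reset: what is moved stays moved. The work goes in short steps, each a Python script; the robot and the scene stay as the last script left them, time stands still between calls to the robot, and variables do not carry over. Pictures are saved under pics/ and viewed, at most 10 in all, crops included, and the job is handed in when it is done.

```bash
ls; mkdir -p pics
cat > h.py <<'E'
from bench import *
import numpy as np, cv2, pickle
def snap(n,tag):
    d=get_image(n); cv2.imwrite(f'pics/{tag}.png',d['frame']); pickle.dump(d,open(f'pics/{tag}.pkl','wb')); return d
def cloud(d):
    K=np.array(d['camera_matrix']); V=np.array(d['view']); k1=d['k1']
    dist=np.array([k1,0,0,0,0],float)
    u,v=np.meshgrid(np.arange(640.),np.arange(480.))
    s=cv2.undistortPoints(np.stack([u.ravel(),v.ravel()],1)[:,None],K,dist)[:,0].reshape(480,640,2)
    z=d['depth']; P=np.stack([s[...,0]*z,-s[...,1]*z,-z],-1)
    W=(P-V[:3,3])@V[:3,:3]
    W[z==0]=np.nan
    return W
def load(tag): return pickle.load(open(f'pics/{tag}.pkl','rb'))
E
python3 - <<'E'
from h import *
for n in('scene','top'):
    d=snap(n,n+'0'); print(n,d['k1'],np.linalg.inv(d['view'])[:3,3].round(3),(d['depth']>0).mean())
print(state())
a=cv2.imread('pics/scene0.png');b=cv2.imread('pics/top0.png')
E
```

```text
pics
scene -0.10562449276691284 [1.312 0.355 1.317] 0.9962272135416667
top -0.05921617225272488 [0.475 0.002 1.41 ] 0.9961295572916666
{'time': 0.1, 'joint_pos': array([-1.33272551e+00,  9.17919284e-02,  1.23174359e+00, -2.62053145e-05,
        1.81979461e+00, -5.66987215e-02]), 'dq': array([-0.00155295, -0.00105608, -0.00227504,  0.00052131,  0.00152632,
        0.00061949]), 'joint_torque': array([ 2.31170619e-03, -4.47857237e+01, -4.07570601e+01,  7.00319745e-02,
        2.84671469e-02, -9.78837534e-05]), 'ee_pos': array([ 0.17424442, -0.57388564,  0.22962728]), 'ee_rot': array([-8.64017463e-04,  9.89158610e-01,  1.46848523e-01, -9.13236095e-05]), 'ft_force': array([ 0.11330669, -0.04773942, -0.29851284]), 'moment': array([-0.04139055, -0.01359685, -0.00191148]), 'finger_force': 0.0, 'finger_gap': 0.08750380131823482}
```

View pics/scene0.png

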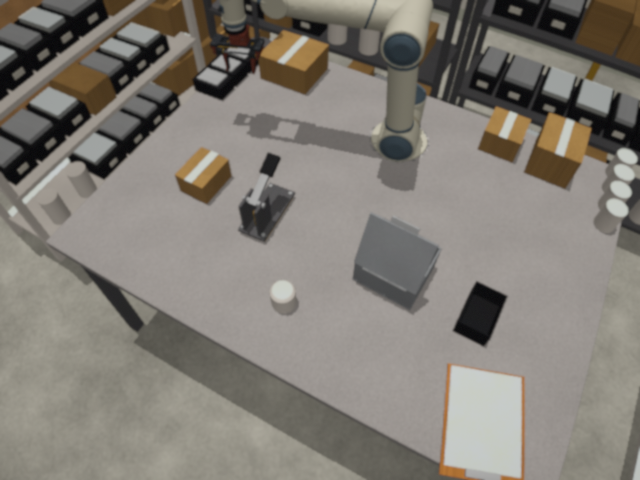

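View pics/top0.png

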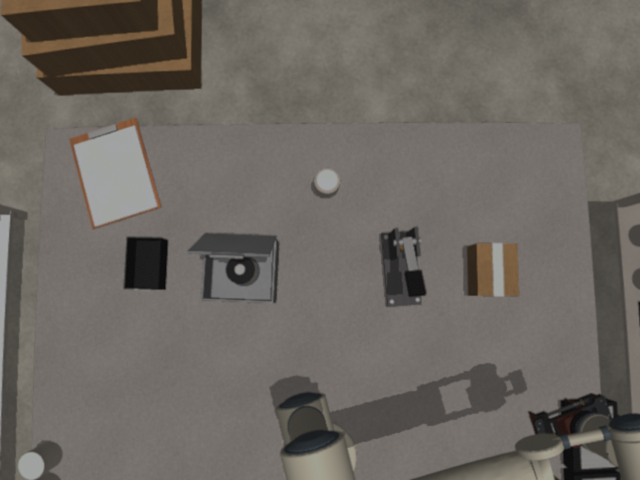

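The chamber is on the left with its lid open (top view: box around (240,270), lid around (235,245)). The valve is on the right, with its cheeks at (403,240) and black paddle at (415,283). The carton is at (495,270), the bin at (146,263) and the filter at (327,181). Next I measure these from depth.

```bash
cat > m.py <<'E'
from h import *
T=load('top0');S=load('scene0')
WT,WS=cloud(T),cloud(S)
print('filter',WT[181,327],'table',WT[330,200])
def reg(W,F,x0,x1,y0,y1,z0,z1):
    m=(W[...,0]>x0)&(W[...,0]<x1)&(W[...,1]>y0)&(W[...,1]<y1)&(W[...,2]>z0)&(W[...,2]<z1)
    return W[m],F[m]
def rect(P):
    r=cv2.minAreaRect((P[:,:2]*1000).astype(np.float32)); return np.round(r[0],1),np.round(r[1],1),round(r[2],1)
c=WT[270,240];v=WT[268,403];print('approx',c,v)
for nm,W,F in(('top',WT,T['frame']),('scene',WS,S['frame'])):
    P,_=reg(W,F,.3,.9,.08,.45,.125,.4)
    mu=P.mean(0);
    for _ in range(6):
        n=np.linalg.svd(P-mu,full_matrices=False)[2][2]; r=(P-mu)@n; P=P[abs(r)<max(.004,2*r.std())] ; mu=P.mean(0)
    n*=np.sign(n[2]); 
    h=np.cross(n,[0,0,1]);h/=np.linalg.norm(h)
    print(nm,'lid n',n,'tilt',np.arccos(n[2]),'hinge yaw',np.degrees(np.arctan2(n[1],n[0])),'mu',mu,len(P),'rms',r.std())
    e=np.cross(h,n); e*=np.sign(e[2]);s=(P-mu)@e;t=(P-mu)@h
    print(' s range',np.percentile(s,[0,1,50,99,100]),'t',np.percentile(t,[0,1,50,99,100]),'e',e,'z max',P[:,2].max())
    P,_=reg(W,F,.3,.9,.08,.45,.095,.118);print(' rim rect',rect(P),len(P))
    # valve
    P,f=reg(W,F,.35,.8,-.33,-.1,.02,.35)
    print(' z hist',np.histogram(P[:,2],np.arange(0.0,.3,.01))[0])
    P,f=reg(W,F,.35,.8,-.33,-.1,.1,.35)
    print(' high rect',rect(P),P[:,2].max())
E
python3 m.py
```

```text
filter [ 0.79177376 -0.03338833  0.08804478] table [0.36829749 0.34539243 0.00494376]
approx [0.53957983 0.21378256 0.09220455] [ 0.54210789 -0.25409211  0.03294652]
top lid n [ 0.9245973  -0.04925908  0.37774778] tilt 1.1834336851548461 hinge yaw -3.049621469423378 mu [0.59825975 0.21127732 0.22085045] 1667 rms 0.0010168933848406973
 s range [-0.10303042 -0.10090247  0.00425477  0.08784422  0.08928863] t [-0.10094339 -0.09820585  0.00015802  0.09701701  0.09870932] e [-0.37721283  0.02009649  0.92590854] z max 0.30396528878137125
 rim rect (array([548. , 214.9]), array([199.3, 190. ]), 87.1) 537
 z hist [  0   0 928 476  21  19  23  17  36  23  24  29  22  38  42 338 102  81
  79 116 145 169 101   0   0   0   0   0   0]
 high rect (array([ 555.8, -248.6]), array([186.7,  75.6]), 3.6) 0.22743916513588217
scene lid n [ 0.92688378 -0.05036464  0.37195411] tilt 1.1896830437672143 hinge yaw -3.110256306520627 mu [0.60113929 0.21325309 0.2120972 ] 3640 rms 0.0018140423152750097
 s range [-0.09479304 -0.09152526  0.00141694  0.09269381  0.09740733] t [-0.0983304  -0.09621875 -0.00036274  0.09855226  0.10105015] e [-0.37140621  0.02018132  0.92825112] z max 0.3022563165971047
 rim rect (array([593.8, 257.8]), array([134.6, 266.9]), 41.1) 307
 z hist [  0   0 765 280  60  51  67  54  69  65  53  61  51  53  72 249  77  74
  78  87 115  97  50   0   0   0   0   0   0]
 high rect (array([ 558.7, -249.3]), array([187.7,  74.7]), 5.4) 0.22790792052246672
```

```bash
cat > m2.py <<'E'
import sys
from h import *
np.set_printoptions(precision=4,suppress=True)
def rect(P):
    r=cv2.minAreaRect((P[:,:2]*1000).astype(np.float32)); return np.round(r[0],1),np.round(r[1],1),round(r[2],1)
for tag in sys.argv[1:]:
    d=load(tag); W=cloud(d); X,Y,Z=W[...,0],W[...,1],W[...,2]
    reg=(X>.38)&(X<.75)&(Y>-.35)&(Y<-.12); g=d['frame'].max(2)
    t=W[reg&(Z<.012)]; print(tag,'table z near valve',np.median(t[:,2]))
    p=W[reg&(Z>.018)&(Z<.06)];print(' plate',rect(p),'z',np.median(p[:,2]),len(p))
    h,e=np.histogram(Z[reg&(Z>.13)&(Z<.17)],40);k=e[h.argmax()];print(' cheek peak',k)
    q=reg&(abs(Z-k)<.006)&(X>.54); P=W[q]; print(' cheeks',rect(P),np.median(P[:,2]),len(P))
    # lever: above cheeks
    L=W[reg&(Z>k+.012)]; mu=L.mean(0)
    n=np.linalg.svd(L-mu,full_matrices=False)[2]
    print(' lever',mu,'dir',n[0],'slope',np.arcsin(abs(n[0][2])),'nrm',n[2],len(L), 'z',L[:,2].max())
    m=reg&(Z>k+.012)&(g<60);L=W[m];print(' dark paddle',L.mean(0),rect(L),len(L),'z',np.percentile(L[:,2],[2,50,98]))
E
python3 m2.py top0 scene0
```

```text
top0 table z near valve 0.0012496000412275678
 plate (array([ 543.8, -248.8]), array([220.3, 101.4]), 3.8) z 0.02882091696708407 1451
 cheek peak 0.15434306317393004
 cheeks (array([ 608.9, -245.4]), array([79.4, 75.3]), 2.7) 0.155781290956634 349
 lever [ 0.5171 -0.2496  0.2012] dir [-0.9058 -0.0525  0.4204] slope 0.4338511216556304 nrm [-0.4174 -0.0584 -0.9068] 724 z 0.22743916513588217
 dark paddle [ 0.4952 -0.2495  0.2116] (array([ 496.3, -250.5]), array([67.5, 43.9]), 3.8) 449 z [0.1951 0.2123 0.2261]
scene0 table z near valve 0.00024099674204207833
 plate (array([ 544.2, -249.2]), array([225.4, 103.9]), 3.7) z 0.028322464230383183 1179
 cheek peak 0.15496005582355615
 cheeks (array([ 610.1, -244.4]), array([81.8, 74.8]), 4.7) 0.15515183596646842 270
 lever [ 0.52   -0.249   0.1988] dir [ 0.9018  0.0422 -0.4301] slope 0.4445846635586329 nrm [0.4251 0.092  0.9004] 516 z 0.22790792052246672
 dark paddle [ 0.4999 -0.2488  0.2092] (array([ 500. , -249.2]), array([41.8, 59.1]), 89.5) 250 z [0.1946 0.2089 0.2241]
```

```bash
cat > lid.py <<'E'
from h import *
np.set_printoptions(precision=4,suppress=True)
a=np.radians(-3.08);u=np.array([np.cos(a),np.sin(a),0]);z=np.array([0,0,1.])
H=np.array([.634,.2093,.110]);q=np.array([0,np.cos(a/2),np.sin(a/2),0])
def tcp(t,d=.15,dl=0): return H+d*(-np.cos(t)*u+np.sin(t)*z)+(.008+dl)*(np.sin(t)*u+np.cos(t)*z)+.010*u+.008*z
E
python3 - <<'E'
from lid import *
s=tcp(1.25,dl=.03); up=s.copy(); up[2]=.42
for p in(up,s,tcp(.6),tcp(0)): print(p,inverse_kinematics(p,q))
close()
p=state()['ee_pos'].copy();p[2]=.42
move_l(p,.25); move_to(up,q); move_l(s,.15)
print(state()['time'],state()['ft_force'],state()['ee_pos'])
snap('scene','scene1')
E
```

```text
[0.6328 0.2094 0.42  ] [ 0.2685  0.4681  0.4312 -0.      2.2423  1.8931]
[0.6328 0.2094 0.2723] [ 0.2685  0.2931  0.929  -0.      1.9195  1.8931]
[0.5249 0.2152 0.2093] [ 0.3291 -0.0006  1.3628 -0.      1.7794  1.9536]
[0.4942 0.2168 0.126 ] [ 0.3504 -0.0668  1.5748 -0.      1.6337  1.975 ]
6.6583 [0.5405 0.6165 0.3358] [0.6331 0.2093 0.2738]
```

View pics/scene1.png

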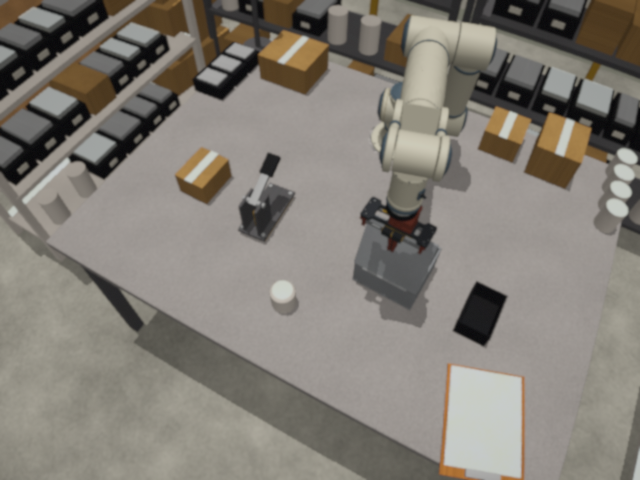

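The closed fingers are at (400,240), beyond the lid and clear of it. Next I push the lid shut along its arc.

Run:
```python
from lid import *
f0=state()['ft_force'].copy()
for t in list(np.arange(1.25,.15,-.1))+[.15,.1,.06,.03,.01,0,-.01,-.02]:
    move_l(tcp(t),.05 if t>.12 else .025); s=state(); f=s['ft_force']-f0
    print(round(t,2),f,round(s['time'],2),s['ee_pos']-tcp(t))
    if np.linalg.norm(f)>14: break
```

```text
1.25 [-0.2717 -0.2191  0.0789] 7.46 [ 0.0001 -0.      0.0002]
1.15 [-0.2042 -0.1776 -0.0293] 7.91 [-0.0002  0.      0.    ]
1.05 [-0.3869 -0.3924  0.5042] 8.36 [-0.0004  0.     -0.0001]
0.95 [-0.0586 -0.0609 -0.7834] 8.81 [-0.0004  0.     -0.0003]
0.85 [-0.1383 -0.4541 -0.2791] 9.26 [-0.0004  0.     -0.0003]
0.75 [-0.1404 -0.0614  0.5626] 9.71 [-0.0004  0.     -0.0004]
0.65 [ 0.3833  0.7485 -0.0634] 10.16 [-0.0005  0.     -0.0004]
0.55 [0.417  0.3541 0.4307] 10.61 [-0.0004 -0.     -0.0005]
0.45 [-0.6199  1.0533  0.2304] 11.06 [-0.0004 -0.     -0.0005]
0.35 [-1.2436  0.6997  0.5952] 11.51 [-0.0004 -0.     -0.0005]
0.25 [-0.2641  0.4936 -0.2016] 11.96 [-0.0004 -0.0001 -0.0006]
0.15 [-0.61   -0.0453  0.3791] 12.41 [-0.0003 -0.0001 -0.0006]
0.1 [0.0323 0.931  1.0708] 12.86 [-0.0001 -0.     -0.0002]
0.06 [-1.3493  0.3372  1.125 ] 13.25 [-0.0002 -0.0001 -0.0003]
0.03 [-1.2908  0.2389  0.3383] 13.58 [-0.0001 -0.     -0.0003]
0.01 [-0.3223 -0.138   0.4735] 13.85 [-0.0001 -0.     -0.0003]
0 [-2.2057  0.0278  4.5696] 14.1 [0.0001 0.     0.0008]
-0.01 [-4.627  -1.1216 11.4677] 14.35 [0.0002 0.     0.0023]
-0.02 [-7.344  -3.2805 17.2037] 14.6 [0.0003 0.     0.0037]
```

Run:
```python
from lid import *
d=snap('scene','scene2'); t=snap('top','top2')
for d in(d,t):
    W=cloud(d); m=(W[...,0]>.44)&(W[...,0]<.65)&(W[...,1]>.1)&(W[...,1]<.32)&(W[...,2]>.1)&(W[...,2]<.16)
    P=W[m]; A=np.c_[(P-H)@u,np.ones(len(P))]; print(len(P),np.median(P[:,2]),np.linalg.lstsq(A,P[:,2],rcond=None)[0])
cv2.imwrite('pics/c2.png',np.hstack([d['frame'][180:340,140:340]for d in[t]]+[load('scene2')['frame'][180:340,320:520]]).repeat(2,0).repeat(2,1))
```

```text
3633 0.11843690602973192 [-0.0116  0.1176]
2838 0.11961895922152185 [0.0038 0.1197]
```

View pics/c2.png

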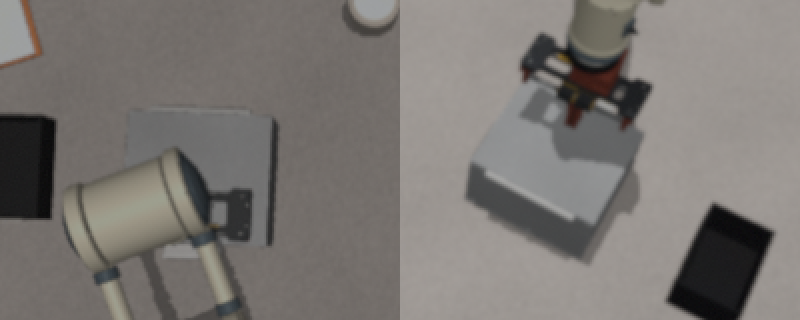

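The lid is flat and shut: its face reads z≈0.118 with about zero slope. The fingers are still resting on it. Next is the valve.

```bash
python3 - <<'E'
from lid import *
b=np.radians(3.8);qv=np.array([0,np.cos(b/2),np.sin(b/2),0])
p=state()['ee_pos'].copy();p[2]=.36;move_l(p,.2)
X,Y=.486,-.253
move_to([X,Y,.36],qv); move_l([X,Y,.245],.15); hold(.3)
f0=state()['ft_force'].copy();print(state()['time'],f0)
G=.1634; zc=.245
while 1:
    s=state(); e=s['ee_pos'][2]-G
    print(round(zc,4),s['ee_pos'][2],s['ft_force']-f0)
    if e<.0005 or s['ft_force'][2]-f0[2]>25 or s['time']>32: break
    st=.01 if e>.02 else min(.004,max(e*.9,.0005)); zc-=st
    move_l([X,Y,zc],.04 if st>.005 else .02)
    if st<.005: hold(.1)
s=state();print(s['time'],s['ee_pos'],zc)
snap('scene','scene3');snap('top','top3')
cv2.imwrite('pics/c3.png',load('scene3')['frame'][120:270,190:350].repeat(4,0).repeat(4,1))
E
python3 - <<'E'
import sys;sys.path.insert(0,'.')
from h import *
import os;os.chdir('.')
np.set_printoptions(precision=4,suppress=True)
b=np.radians(3.8);u=np.array([np.cos(b),np.sin(b)]);v=np.array([-u[1],u[0]])
for t in('scene3','top3'):
    W=cloud(load(t));D=W[...,:2]-[.544,-.249];a=D@u;c=D@v;Z=W[...,2]
    ch=(a>.03)&(a<.1)&(abs(abs(c)-.027)<.008)&(abs(Z-.155)<.012)   # cheeks
    print(t,'cheek',np.median(Z[ch]),ch.sum())
    for lo in np.arange(-.1,.1,.02):
        m=(a>lo)&(a<lo+.02)&(abs(c)<.013)&(Z>.12)&(Z<.2)
        if m.sum()>3: print('  lever',round(lo+.01,3),np.median(Z[m]),m.sum())
E
```

```text
18.9667 [0.4936 0.9529 0.0567]
0.245 0.24573461600826563 [0. 0. 0.]
0.235 0.234369293514024 [-0.1208 -1.6451  0.3036]
0.225 0.22528298893083645 [ 1.1201 -1.1742  2.57  ]
0.215 0.2149138679104548 [-1.2005 -1.2557  3.7625]
0.205 0.2053528045711527 [-1.1161 -0.8863  5.873 ]
0.195 0.19564893864085187 [-2.4439 -1.4695  5.1374]
0.185 0.18586302232205593 [-3.4202 -1.5743  6.3497]
0.175 0.17602179217411995 [-4.0768 -2.2236  7.8081]
0.171 0.17232101819657214 [-4.5472 -2.144   7.704 ]
0.167 0.16834703918690283 [-6.0172 -1.1029  8.717 ]
0.163 0.16448978896856212 [-6.4729 -1.1649  9.1304]
0.162 0.1635591661230697 [-7.0343 -2.3171  9.2391]
23.4667 [ 0.4851 -0.2535  0.1636] 0.162019189928294
scene3 cheek 0.1544534277982725 189
  lever -0.09 0.15529092787104598 18
  lever -0.07 0.15863339896798326 25
  lever -0.05 0.16985646830264933 86
  lever -0.03 0.15530087802606796 42
  lever -0.01 0.15576152143752567 45
  lever 0.01 0.15512115520312308 45
  lever 0.03 0.1551991995771273 51
  lever 0.05 0.15654106633083661 51
  lever 0.07 0.15451647245973257 55
top3 cheek 0.15570741860962106 248
  lever -0.03 0.15766386798958387 9
  lever -0.01 0.15667411817970955 70
  lever 0.01 0.15628766743775607 76
  lever 0.03 0.1562590149826179 78
  lever 0.05 0.15616792692844944 74
  lever 0.07 0.1556968527557443 54
```

View pics/c3.png

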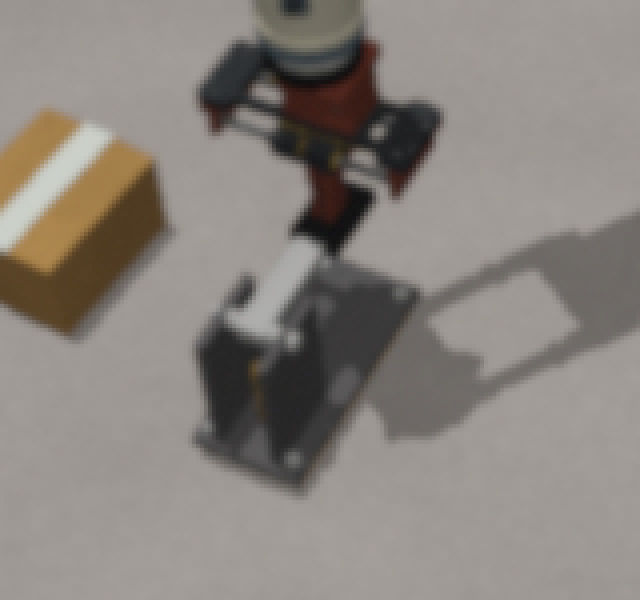

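The lever now lines up with the cheek tops to within about 0.5 mm, with its paddle end at (335,225) slightly high. I'll trim by 0.5 mm, check the lid is still shut, and hand in.

Run:
```python
from lid import *
move_l([.486,-.253,.1615],.01); hold(.4)
s=state();print(s['time'],s['ee_pos'],s['ft_force'])
W=cloud(snap('top','top4'));m=(W[...,0]>.46)&(W[...,0]<.62)&(W[...,1]>.13)&(W[...,1]<.3)
P=W[m];print(np.nanpercentile(P[:,2],[2,50,98]))
ok=np.nanpercentile(P[:,2],98)<.13 and s['ee_pos'][2]>.1615
print(ok, job_done() if ok else None)
```

```text
24.2167 [ 0.4851 -0.2535  0.1631] [-6.7662 -0.1116  9.0752]
[0.1143 0.1199 0.1252]
the job is handed in; nothing more can be done
True None
```

The lid was shut first. The lever is held level to within about 0.5 mm of the cheek tops, with the gripper still pressing it at about 9 N, and I handed the job in at 24.2 s.

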